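Stock the pantry caddy

TASK

Stock the wooden caddy on the pantry worktop: stand the two tall round spice jars in its two back compartments, next to the high back board, and the two sealed tins in its two front compartments, one upright in each. Set them down rather than dropping them. Leave the square jar, the wide low jar, the opened tin, the mug and the eggs where they are.

Things in the scene. Friction and masses are not known exactly. Their poses are not given: they have to be found in the camera images.
- jar_a: tall round spice jar, one of two alike: glass, brown contents, dark metal screw lid; 100 mm tall; body 46 mm diameter, lid 47 mm diameter from 80 mm height up, so from above only the round lid shows. Upright on the worktop, 0.12 to 0.24 kg. Origin: centre of underside, z up. Grip it round the lid. Goes in the back row.
- jar_b: tall round spice jar, one of two alike: glass, brown contents, dark metal screw lid; 100 mm tall; body 46 mm diameter, lid 47 mm diameter from 80 mm height up, so from above only the round lid shows. Upright on the worktop, 0.12 to 0.24 kg. Origin: centre of underside, z up. Grip it round the lid. Goes in the back row.
- tin_a: sealed food tin: steel with a plain paper label, closed metal top with a rim and a small ring pull; 54 mm diameter, 75 mm tall, standing upright. About 0.13 to 0.25 kg. Origin: centre of its underside, z up. One of two alike; grip it near the top. It belongs in the caddy's front row.
- tin_b: sealed food tin: steel with a plain paper label, closed metal top with a rim and a small ring pull; 54 mm diameter, 75 mm tall, standing upright. About 0.13 to 0.25 kg. Origin: centre of its underside, z up. One of two alike; grip it near the top. It belongs in the caddy's front row.
- caddy: wooden caddy, fixed, left or right of the jars and tins; 170 x 170 mm, four compartments 76 mm square inside. Back board 60 mm high, other walls 25 mm, all 6 mm thick; floor 6 mm above the worktop. Origin: centre of underside; x axis points from front to high back board. Compartment centres in its frame (mm): back (41, 41), (41, -41), front (-41, 41), (-41, -41).
- square_jar: look-alike that stays: spice jar with a square glass body 47 mm wide (brown contents) whose corners show from above round its 43 mm round dark metal lid; 100 mm tall. Origin: centre of its underside. Loose.
- open_tin: look-alike that stays: the same size of tin (54 mm diameter, 75 mm tall) but opened and empty, so that from above one looks down into it. Origin: centre of its underside. Loose.
- wide_jar: look-alike that stays: wide low jar with brown contents and a dark metal lid, 67 mm diameter, 60 mm tall. Origin: centre of its underside. Loose.
- egg_tray: cardboard tray of eight eggs, 150 x 150 mm, 64 mm high to the tops of the eggs, fixed, on the other side of the jars and tins from the caddy. Origin: centre of its underside. Leave alone.
- mug: white mug, 80 mm diameter, 90 mm tall, with a handle, standing at the far left of the jars and tins, its handle pointing away from the robot and reaching 75 mm from the centre. Origin: centre of its underside. Loose; leave alone.

How it is judged:
By the outcome, as a careful person would: the job done as asked, in the order asked, and still so for the second after the job is handed in, with the robot touching nothing.
It also fails if it takes over 102 s, if anything falls off the work surface, if the arm or the gripper's body presses on something with over 40 N, if the wrist force passes 120 N, or if a joint passes its speed limit or range.

ROBOT

A 6-joint arm with a two-finger parallel gripper is mounted at the origin on the work surface. World frame = base frame: x ahead of the robot, y to its left, z up, the work surface at z = 0. Lengths are in m, angles in rad, forces in N, time in s.
With the tool pointing down it reaches from about 0.375 to 0.975 m from the base axis. Payload 3.8 kg.
Tool frame: the origin (TCP) lies midway between the tips of the shut fingers; the grasp point (between the pads) lies 19 mm behind it; z points along the fingers, y is the line along which they close (so a half turn about z gives the same grasp; the last joint's range is limited). The gripper opens to 85 mm and grips with 20 to 120 N. Pads are 22 mm wide; open, the fingers measure 114 mm over their backs; the gripper's body (76 mm by 85 mm) begins 54 mm behind the grasp point. The pads swing forward as they close: fully open they stand 13 mm farther back than shut.
Start: joints at [-1.267, 0.264, 1.604, -0, 1.274, -0.037], TCP at [0.226, -0.636, 0.195] pointing down, gripper open.
Joint ranges: [-2.63, 2.63], [-0.94, 2.18], [0.31, 2.57], [-1.31, 4.45], [0, 2.66], [-2.55, 2.55]. Speed limits (rad/s): [2.57, 2.57, 3.14, 3.14, 3.14, 3.14].

INTERFACE

Orientations are given as a rotation vector (axis times angle).
In Python, from workcell import read_state, vision, ticket gives the robot as it stands. The module is installed in compiled form; this text tells all that it offers.
- The arm moves only by the tool jog_arm, never from a script. Its arguments are lists of equal length, an entry for each row: "turn": the turn, a rotation vector about the tool's x, y, z in rad, a list of three; "delta_pos": the shift along the tool's x, y, z in m, a list of three; "gripper": the finger opening in m, from 0 to 0.0854. In form: {"turn": [[rx, ry, rz], ...], "delta_pos": [[dx, dy, dz], ...], "gripper": [gripper, ...]}. A call has 1 to 20 rows; each row shifts and turns the commanded pose from where the row before left it, along the tool's axes as they then stand; what a row does not reach is not made up. A row lasts 1/12 s, in which the tool goes at most 41.7 mm and 7.16 degrees, less where a joint would pass 70% of its speed; a pose out of reach is approached as far as the arm can. A call with a gripper value outside its range is refused whole. The fingers move at their own pace and stop on an object; "grip_force" is the grip in N (left out, the last holds). Time passes only in rows, so rows that do not move let the fingers close. It gives the time, the measured TCP pose, the force, the opening and the grip force at its end, in the units of the state.
- read_state(): the state, without advancing time (a new reading comes with each control period).
- vision.read_camera(name): name is "scene" or "top"; returns the picture (400x640x3 uint8, red, green, blue); there is no depth.
- vision.calibration(name): a dict with "vfov" (degrees; the focal length in pixels is half the picture's height over the tangent of half this angle, whatever the lens; pixels are square), "cx", "cy" (the principal point, pixels), "dist" ([k1, k2, p1, p2, k3] as OpenCV has them; the pictures are not rectified), "R" (3x3) and "t" (3): a world point X has camera coordinates R X + t. Camera axes: x right, y down, z forward; pixel columns grow to the right and rows downward; lengths in m; the calibration is good to about 2 mm. A picture is of the moment at which its call begins. calibration takes no time and is no camera call.
- ticket.finish_job(): hands the job in; it is judged then, once.
The state is a dict: "time": time; "q": joint angles; "joint_vel": joint speeds; "joint_torque": joint torques, N m; "tool_pos": TCP position; "tcp_rot": TCP orientation; "wrist_force": force on the tool from outside, world axes, zero at the start; "torque": the same for the moment, N m; "width": opening from 0.0 (shut) to 1.0 (fully open); "grip_force": force on a finger pad.
Only numpy, scipy, OpenCV 4.12 (cv2) and the standard library are available. Lean on these libraries where they do the work, as an engineer would, in place of code of your own. Each camera call takes 0.05 s, during which the arm holds its last target. There are 200 camera calls.

## Working session

There is one attempt and no reset: what is moved stays moved. The work goes in short steps, Python scripts to look and compute and a tool call to move; the robot and the scene stay as the last step left them, time stands still between calls to the robot, and variables do not carry over. Pictures are saved under pics/ and viewed, at most 17 in all, crops included, and the job is handed in when it is done.

Besides the shell and the picture viewer there is one more tool, called after "Request:" as name(argument=value, ...) on one line, values as JSON. jog_arm: Moves the arm, as the interface text tells. Its arguments: {"type":"object","properties":{"turn":{"type":"array","items":{"type":"array","items":{"type":"number"}}},"delta_pos":{"type":"array","items":{"type":"array","items":{"type":"number"}}},"gripper":{"type":"array","items":{"type":"number"}},"grip_force":{"type":"number"}},"required":["turn","delta_pos","gripper"]}

```bash
mkdir -p pics; cat > h.py <<'E'
import numpy as np, cv2
from workcell import read_state, vision, ticket
def K(c):
    f=200/np.tan(np.radians(c["vfov"])/2); return np.array([[f,0,c["cx"]],[0,f,c["cy"]],[0,0,1.]])
def ray(name,uv):
    c=vision.calibration(name); uv=np.array(uv,float).reshape(-1,1,2)
    n=cv2.undistortPoints(uv,K(c),np.array(c["dist"])).reshape(-1,2)
    R=np.array(c["R"]);t=np.array(c["t"])
    return -R.T@t, np.c_[n,np.ones(len(n))]@R
def plane(name,uv,z):
    o,d=ray(name,uv); return o+d*((z-o[2])/d[:,2])[:,None]
def proj(name,X):
    c=vision.calibration(name); R=np.array(c["R"])
    return cv2.projectPoints(np.array(X,float).reshape(-1,1,3),cv2.Rodrigues(R)[0],np.array(c["t"],float),K(c),np.array(c["dist"]))[0].reshape(-1,2)
def tri(uv1,uv2):
    o1,d1=ray("scene",uv1);o2,d2=ray("top",uv2);out=[]
    for a,b in zip(d1,d2):
        s=np.linalg.lstsq(np.c_[a,-b],o2-o1,rcond=None)[0]
        p,q=o1+a*s[0],o2+b*s[1]; out.append(np.r_[(p+q)/2,np.linalg.norm(p-q)])
    return np.array(out)
def snap(name,f):
    im=vision.read_camera(name)[:,:,::-1].copy(); cv2.imwrite(f"pics/{f}.png",im); return im
E
python3 - <<'E'
from h import *
for n in("scene","top"):
    snap(n,n+"0"); c=vision.calibration(n); print(c["vfov"],c["cx"],c["cy"],c["dist"]); R=np.array(c["R"]);print(R.round(3),-R.T@np.array(c["t"]))
s=read_state();print(s)
E
```

```text
42.71342366288921 314.82329282008016 202.60063597736553 [-0.02137819  0.          0.          0.          0.        ]
[[ 0.203  0.979 -0.012]
 [ 0.686 -0.151 -0.712]
 [-0.699  0.136 -0.702]] [ 1.47561795 -0.17565168  0.9289497 ]
47.861243954906634 325.3462836221516 202.09943639390622 [0.02962754 0.         0.         0.         0.        ]
[[ 0.016 -1.    -0.001]
 [-0.975 -0.015 -0.221]
 [ 0.221  0.004 -0.975]] [0.36413631 0.00749314 0.98599168]
{'time': 0.1, 'q': array([-1.26688109e+00,  2.64686310e-01,  1.60526169e+00,  9.68324212e-06,
        1.27370463e+00, -3.69143186e-02]), 'joint_vel': array([-0.00041346, -0.00133888, -0.00291322, -0.00021901, -0.00014024,
       -0.00051637]), 'joint_torque': array([ 7.52719079e-04, -5.16704607e+01, -3.68590236e+01, -1.51457266e-04,
        6.25592642e-03, -7.55504459e-06]), 'tool_pos': array([ 0.2254    , -0.63546054,  0.19346778]), 'tcp_rot': array([-3.09407258e+00, -5.32435406e-01,  4.16019144e-04]), 'wrist_force': array([ 0.97291697, -0.53716045,  0.56790353]), 'torque': array([ 0.03513353, -0.04273259,  0.05188204]), 'grip_force': 0.0, 'width': 0.9985938540586973}
```

View pics/top0.png

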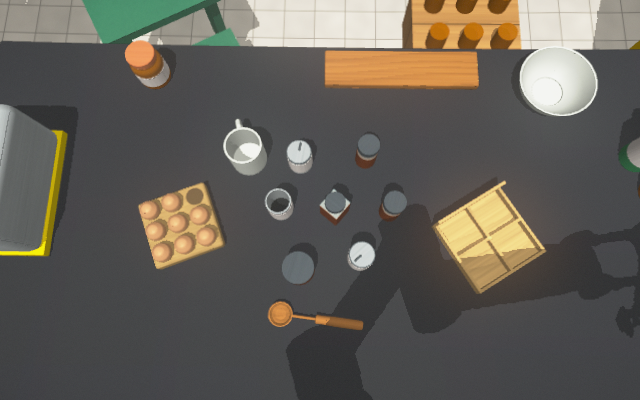

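View pics/scene0.png

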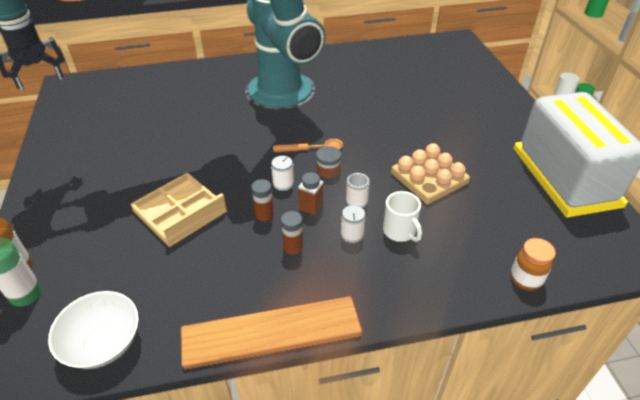

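The top view shows the jars' lids at (368,144) and (394,203), the square jar at (336,203), the sealed tins at (300,152) and (361,256), and the opened tin at (279,200). The caddy's high board runs along (434,225)-(505,184). I'll enlarge both views for precise pixels.

```bash
python3 - <<'E'
from h import *
im=cv2.imread("pics/top0.png")[120:300,260:460]; cv2.imwrite("pics/t1.png",np.clip(cv2.resize(im,None,fx=4,fy=3.3333 if 0 else 3.3333,interpolation=cv2.INTER_CUBIC)*1.0,0,255))
im=cv2.imread("pics/scene0.png")[140:260,240:400]; cv2.imwrite("pics/s1.png",cv2.resize(im,None,fx=5,fy=5,interpolation=cv2.INTER_CUBIC))
a=cv2.imread("pics/top0.png")[170:300,420:560]; b=cv2.imread("pics/scene0.png")[165:255,120:240]
o=np.zeros((520,560,3),np.uint8);cv2.imwrite("pics/c1.png",cv2.resize(a,None,fx=4,fy=4,interpolation=cv2.INTER_CUBIC))
cv2.imwrite("pics/c2.png",cv2.resize(b,None,fx=6,fy=6,interpolation=cv2.INTER_CUBIC))
E
```

```text
[ WARN:0@0.221] global loadsave.cpp:1063 imwrite_ Unsupported depth image for selected encoder is fallbacked to CV_8U.
```

View pics/t1.png

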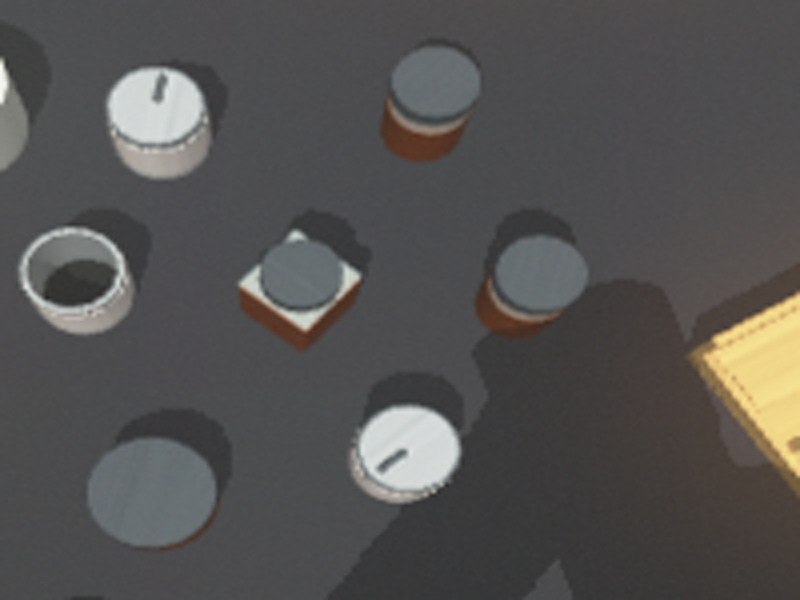

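View pics/s1.png

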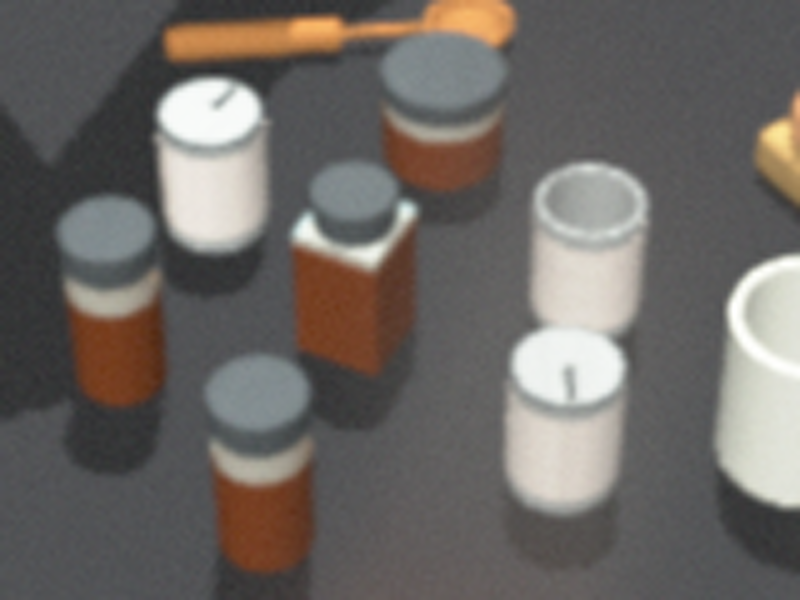

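View pics/c1.png

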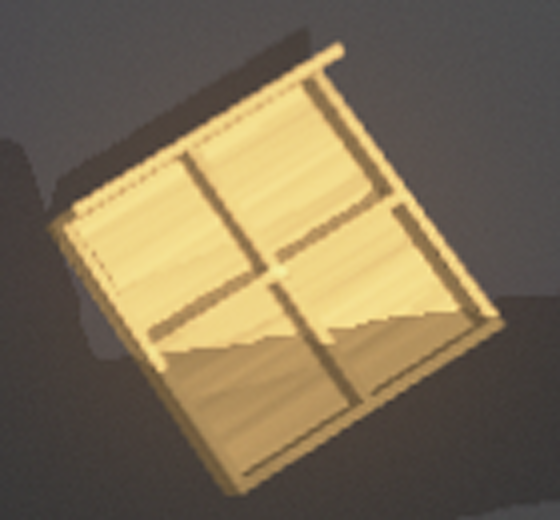

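View pics/c2.png

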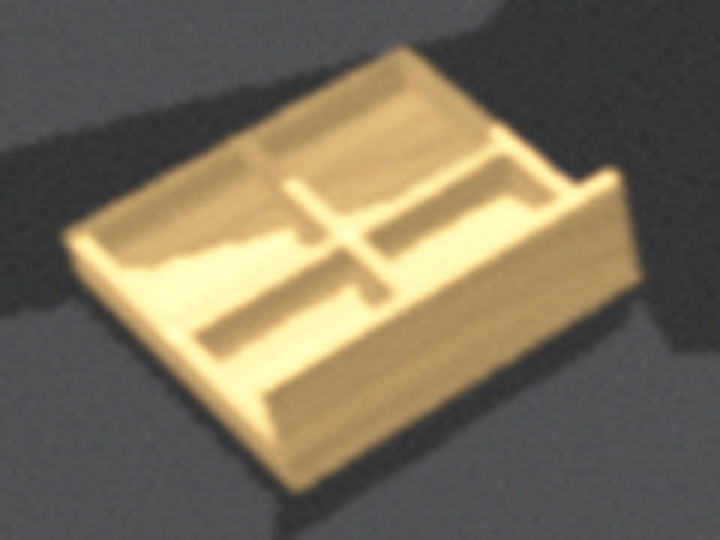

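t1 and s1: the jars' lid centres are at t1 (434,83) and (540,274), matching s1 (258,392) and (106,231). The sealed tins' tops are at t1 (157,107) and (409,450), matching s1 (567,366) and (211,116). In the caddy, the divider cross is at c1 (268,270) and c2 (347,236), and the front corners are at c1 (503,322)/(235,490) and c2 (66,235)/(403,47).

```bash
python3 - <<'E'
from h import *
T=lambda x,y:(260+(x+.5)/4-.5,120+(y+.5)/3.33333-.5)
S=lambda x,y:(240+(x+.5)/5-.5,140+(y+.5)/5-.5)
C1=lambda x,y:(420+(x+.5)/4-.5,170+(y+.5)/4-.5)
C2=lambda x,y:(120+(x+.5)/6-.5,165+(y+.5)/6-.5)
names=["jar1","jar2","tin1","tin2","cross","frontR","frontL","backR_top","square","open"]
a=[S(258,392),S(106,231),S(567,366),S(211,116),C2(347,236),C2(66,235),C2(403,47),C2(268,395),S(354,192),S(590,203)]
b=[T(434,83),T(540,274),T(157,107),T(409,450),C1(268,270),C1(503,322),C1(235,490),C1(338,47),T(301,274),T(75,271)]
for n,p in zip(names,tri(a,b)): print(n,p.round(4))
Z=[.1,.1,.075,.075,.025,.025,.025,.06,.1,.075]
for n,p,q,z in zip(names,a,b,Z): print(n,plane("scene",[p],z)[0,:2].round(4),plane("top",[q],z)[0,:2].round(4))
# caddy wood mask: corners/edges
for n,f in(("top","top0"),("scene","scene0")):
    h=cv2.cvtColor(cv2.imread(f"pics/{f}.png"),cv2.COLOR_BGR2HSV)
    m=cv2.inRange(h,(12,60,70),(35,255,255))
    x0,y0,x1,y1=(425,175,560,300) if n=="top" else (125,165,235,250)
    mm=np.zeros_like(m);mm[y0:y1,x0:x1]=m[y0:y1,x0:x1]
    c=max(cv2.findContours(mm,0,2)[0],key=cv2.contourArea); print(n,cv2.approxPolyDP(c,2.5,True).reshape(-1,2).tolist())
E
```

```text
jar1 [ 0.6884 -0.0758  0.1008  0.0011]
jar2 [ 0.5676 -0.1286  0.1003  0.0013]
tin1 [6.792e-01 6.970e-02 7.620e-02 4.000e-04]
tin2 [ 0.4633 -0.0635  0.0743  0.0006]
cross [ 0.51   -0.3367  0.0271  0.0058]
frontR [ 0.4844 -0.455   0.0285  0.0013]
frontL [ 0.3944 -0.3107  0.0287  0.0043]
backR_top [ 0.6251 -0.3657  0.0595  0.0015]
square [ 5.658e-01 -7.800e-03  1.004e-01  2.000e-04]
open [0.5717 0.1095 0.0755 0.001 ]
jar1 [ 0.6876 -0.0763] [ 0.6888 -0.0753]
jar2 [ 0.5671 -0.1292] [ 0.5677 -0.128 ]
tin1 [0.6781 0.0702] [0.6796 0.0696]
tin2 [ 0.4642 -0.0634] [ 0.4631 -0.0638]
cross [ 0.5064 -0.3399] [ 0.5105 -0.3344]
frontR [ 0.4801 -0.4567] [ 0.4849 -0.4559]
frontL [ 0.3889 -0.3134] [ 0.3948 -0.3097]
backR_top [ 0.626  -0.3648] [ 0.6249 -0.3663]
square [ 0.5653 -0.0078] [ 0.5659 -0.0077]
open [0.5711 0.1102] [0.5717 0.109 ]
top [[504, 180], [478, 196], [473, 194], [468, 202], [466, 199], [460, 201], [455, 210], [431, 226], [451, 256], [453, 268], [458, 267], [455, 271], [461, 271], [460, 274], [476, 293], [494, 286], [546, 251], [500, 187], [505, 184]]
scene [[223, 193], [215, 195], [185, 173], [130, 205], [135, 214], [166, 245], [171, 246], [226, 212]]
```

```bash
python3 - <<'E'
from h import *
c=np.array([.5112,-.3372]);a=np.radians(32.2);R=np.array([[np.cos(a),-np.sin(a)],[np.sin(a),np.cos(a)]])
out=[]
for n,x0,y0,w,h in(("top",420,170,140,130),("scene",120,165,120,90)):
    im=cv2.resize(cv2.imread(f"pics/{n}0.png")[y0:y0+h,x0:x0+w],None,fx=400/w,fy=400/w,interpolation=cv2.INTER_CUBIC)
    for z,pts,col in((.025,[(-.085,-.085),(-.085,.085),(.085,.085),(.085,-.085)],(0,0,255)),(.0,[(-.085,-.085),(-.085,.085),(.085,.085),(.085,-.085)],(0,255,0)),(.06,[(.085,-.085),(.085,.085),(.079,.085),(.079,-.085)],(255,0,0)),(.025,[(0,-.085),(0,.085)],(0,0,255)),(.025,[(-.085,0),(.085,0)],(0,0,255))):
        P=np.array([np.r_[c+R@p,z] for p in pts]); uv=((proj(n,P)-[x0,y0]+.5)*400/w)
        cv2.polylines(im,[np.round(uv).astype(int)],True,col,1)
    q=np.zeros((400,400,3),np.uint8);q[:im.shape[0]]=im[:400];out.append(q)
cv2.imwrite("pics/ov.png",np.hstack(out))
print("mug",plane("top",[(243,144)],.09))
E
```

```text
mug [[0.68961704 0.18617616 0.09      ]]
```

View pics/ov.png

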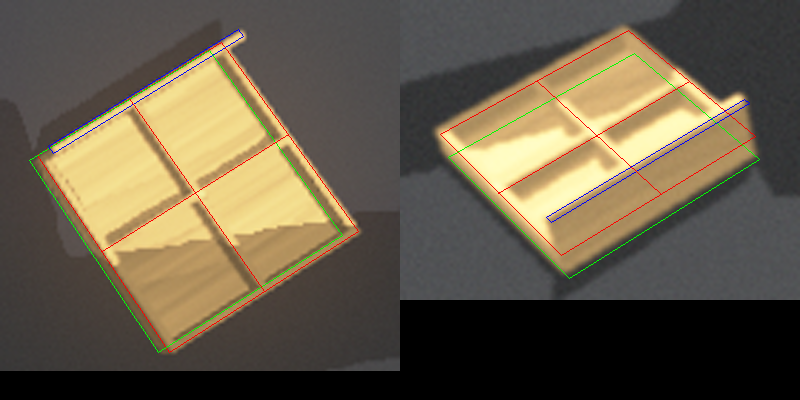

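The overlay fits the caddy to about 2 mm in both views, with its centre at (0.511,-0.337) and its x axis at 32.2°. I'll turn the tool so that it closes along world x.

Request:
jog_arm(turn=[[0, 0, -0.123], [0, 0, -0.123], [0, 0, -0.123], [0, 0, -0.123], [0, 0, -0.123], [0, 0, -0.123], [0, 0, -0.123], [0, 0, -0.123], [0, 0, -0.123], [0, 0, -0.123]], delta_pos=[[0, 0, 0], [0, 0, 0], [0, 0, 0], [0, 0, 0], [0, 0, 0], [0, 0, 0], [0, 0, 0], [0, 0, 0], [0, 0, 0], [0, 0, 0]], gripper=[0.085, 0.085, 0.085, 0.085, 0.085, 0.085, 0.085, 0.085, 0.085, 0.085], grip_force=50)

```text
time: 0.93
tool_pos: [0.2255, -0.6357, 0.1939]
tcp_rot: [-2.214, -2.227, -0.001]
wrist_force: [0.2, 0.1, 0.7]
width: 0.991
grip_force: 0.0
```

Request:
jog_arm(turn=[[0, 0, 0], [0, 0, 0], [0, 0, 0], [0, 0, 0], [0, 0, 0], [0, 0, 0], [0, 0, 0], [0, 0, 0], [0, 0, 0], [0, 0, 0], [0, 0, 0], [0, 0, 0], [0, 0, 0], [0, 0, 0], [0, 0, 0], [0, 0, 0], [0, 0, 0], [0, 0, 0], [0, 0, 0], [0, 0, 0]], delta_pos=[[0.03, 0.0248, 0], [0.03, 0.0248, 0], [0.03, 0.0248, 0], [0.03, 0.0248, 0], [0.03, 0.0248, 0], [0.03, 0.0248, 0], [0.03, 0.0248, 0], [0.03, 0.0248, 0], [0.03, 0.0248, 0], [0.03, 0.0248, 0], [0.03, 0.0248, 0], [0.03, 0.0248, 0], [0.03, 0.0248, 0], [0.03, 0.0248, 0], [0.03, 0.0248, 0], [0.03, 0.0248, 0], [0.03, 0.0248, 0], [0.03, 0.0248, 0], [0.02, 0.0166, 0], [0, 0, 0]], gripper=[0.085, 0.085, 0.085, 0.085, 0.085, 0.085, 0.085, 0.085, 0.085, 0.085, 0.085, 0.085, 0.085, 0.085, 0.085, 0.085, 0.085, 0.085, 0.085, 0.085])

```text
time: 2.6
tool_pos: [0.6911, -0.0711, 0.1936]
tcp_rot: [-2.216, -2.226, -0.003]
wrist_force: [-0.1, 0.4, -0.0]
width: 0.995
grip_force: 0.0
```

Request:
jog_arm(turn=[[0, 0, 0], [0, 0, 0], [0, 0, 0], [0, 0, 0], [0, 0, 0], [0, 0, 0], [0, 0, 0], [0, 0, 0], [0, 0, 0], [0, 0, 0], [0, 0, 0], [0, 0, 0], [0, 0, 0], [0, 0, 0], [0, 0, 0], [0, 0, 0], [0, 0, 0], [0, 0, 0]], delta_pos=[[-0.0047, -0.0027, 0], [0, 0, 0.02], [0, 0, 0.02], [0, 0, 0.02], [0, 0, 0.02], [0, 0, 0.02], [0, 0, 0.015], [0, 0, 0.01], [0, 0, 0], [0, 0, 0], [0, 0, 0], [0, 0, 0], [0, 0, 0], [0, 0, 0], [0, 0, 0], [0, 0, 0], [0, 0, 0], [0, 0, 0]], gripper=[0.085, 0.085, 0.085, 0.085, 0.085, 0.085, 0.085, 0.085, 0.085, 0.04, 0.04, 0.04, 0.04, 0.04, 0.04, 0.04, 0.04, 0.04], grip_force=50)

```text
time: 4.1
tool_pos: [0.6859, -0.0808, 0.0697]
tcp_rot: [2.221, 2.222, 0.0]
wrist_force: [-0.3, 0.0, -0.1]
width: 0.467
grip_force: 0.0
```

The fingers closed to 40 mm with no grip force, so I'll look at what happened.

```bash
python3 - <<'E'
from h import *
a=snap("scene","scene2")[130:270,240:400];b=snap("top","top2")[110:250,280:440]
cv2.imwrite("pics/v2.png",cv2.resize(np.hstack([a,b]),None,fx=2.5,fy=2.5,interpolation=cv2.INTER_CUBIC))
s=read_state();print(s["tool_pos"],s["width"],s["grip_force"])
E
```

```text
[ 0.6858489  -0.08082564  0.06960464] 0.46953407802786146 0.0
```

View pics/v2.png

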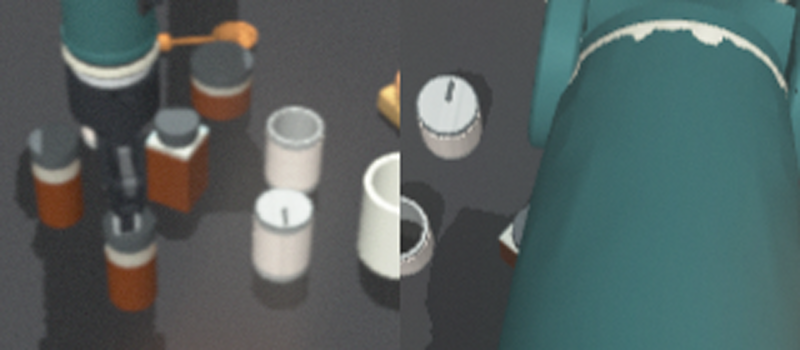

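The scene view shows the front finger in front of the jar's lid at about (128,215) in the crop, and the jar is still upright. I'll close further to test for contact.

Request:
jog_arm(turn=[[0, 0, 0], [0, 0, 0], [0, 0, 0], [0, 0, 0]], delta_pos=[[0, 0, 0], [0, 0, 0], [0, 0, 0], [0, 0, 0]], gripper=[0.036, 0.036, 0.036, 0.036])

```text
time: 4.53
tool_pos: [0.6859, -0.0809, 0.0696]
tcp_rot: [-2.221, -2.221, 0.0]
wrist_force: [-1.7, 0.6, -0.2]
width: 0.422
grip_force: 0.0
```

```bash
python3 - <<'E'
from h import *
s=read_state();print(s["tool_pos"],s["tcp_rot"],s["q"],s["width"],s["grip_force"])
R=cv2.Rodrigues(s["tcp_rot"])[0];p=s["tool_pos"]
for zz in(0,-.019,-.073): print(zz,proj("scene",[p+R[:,2]*zz]))
for d in(.03,-.03):print(d,proj("scene",[p+R[:,2]*-.025+R[:,1]*d]))
E
```

```text
[ 0.68589336 -0.08090288  0.06962902] [-2.22144324e+00 -2.22135735e+00  1.02481930e-04] [-1.53460812e-01  3.87710508e-01  1.68145316e+00 -2.07730043e-05
  1.07251450e+00 -1.53412220e-01] 0.4222593140779565 0.0
0 [[289.66026158 226.97430342]]
-0.019 [[289.27121177 221.26724873]]
-0.073 [[288.11549588 204.30137502]]
0.03 [[291.42634207 229.06727787]]
-0.03 [[286.94855781 210.15162894]]
```

```bash
python3 - <<'E'
from h import *
a=snap("scene","scene3")[160:260,250:330]
cv2.imwrite("pics/v3.png",cv2.resize(a,None,fx=6,fy=6,interpolation=cv2.INTER_CUBIC))
E
```

```text
(no output)
```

View pics/v3.png

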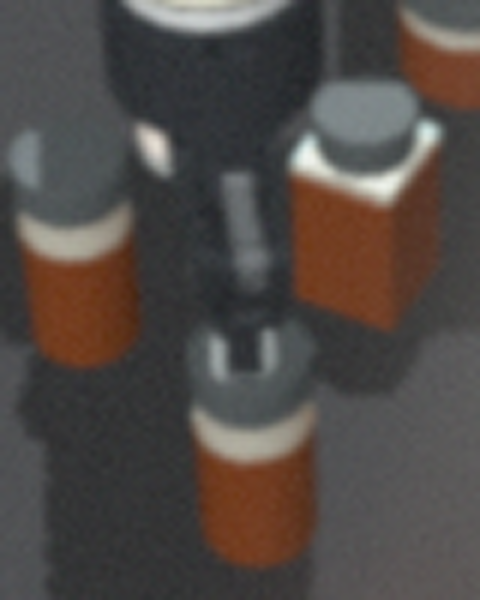

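The front fingertip ends near px (290.5,222), about 10 px above where the reported pose puts it. So the tips are likely still about 30 mm higher than I assumed, above the lid. I'll open, shift 5 mm in y, and go down gently while watching the force.

Request:
jog_arm(turn=[[0, 0, 0], [0, 0, 0], [0, 0, 0], [0, 0, 0], [0, 0, 0], [0, 0, 0], [0, 0, 0], [0, 0, 0], [0, 0, 0], [0, 0, 0]], delta_pos=[[0, 0, -0.02], [0, 0, 0], [0, 0, 0], [0.005, 0.0025, 0], [0, 0, 0], [0, 0, 0], [0, 0, 0.01], [0, 0, 0.01], [0, 0, 0], [0, 0, 0]], gripper=[0.085, 0.085, 0.085, 0.085, 0.085, 0.085, 0.085, 0.085, 0.085, 0.085])

```text
time: 5.42
tool_pos: [0.6867, -0.0757, 0.0673]
tcp_rot: [-2.219, -2.219, 0.004]
wrist_force: [0.6, 0.0, 0.2]
width: 0.997
grip_force: 0.0
```

Request:
jog_arm(turn=[[0, 0, 0], [0, 0, 0], [0, 0, 0], [0, 0, 0]], delta_pos=[[0, 0, 0.005], [0, 0, 0.005], [0, 0, 0], [0, 0, 0]], gripper=[0.085, 0.085, 0.085, 0.085])

```text
time: 5.75
tool_pos: [0.688, -0.0759, 0.0592]
tcp_rot: [-2.221, -2.221, 0.001]
wrist_force: [0.8, -0.3, 0.4]
width: 0.99
grip_force: 0.0
```

```bash
python3 - <<'E'
from h import *
a=snap("scene","scene4")[160:260,250:330]
b=snap("top","top4")[100:200,320:400]
cv2.imwrite("pics/v4.png",cv2.resize(a,None,fx=6,fy=6,interpolation=cv2.INTER_CUBIC))
s=read_state();R=cv2.Rodrigues(s["tcp_rot"])[0];p=s["tool_pos"];print(p,s["wrist_force"])
for d in(.05,-.05):
  for zz in(-.013,):print(d,(proj("scene",[p+R[:,2]*zz+R[:,1]*d])-[250,160])*6)
E
```

```text
[ 0.6885459  -0.07593286  0.05983955] [ 0.73277884  0.24464327 -0.23560121]
0.05 [[274.96931397 496.62926973]]
-0.05 [[229.70366261 307.18394793]]
```

View pics/v4.png

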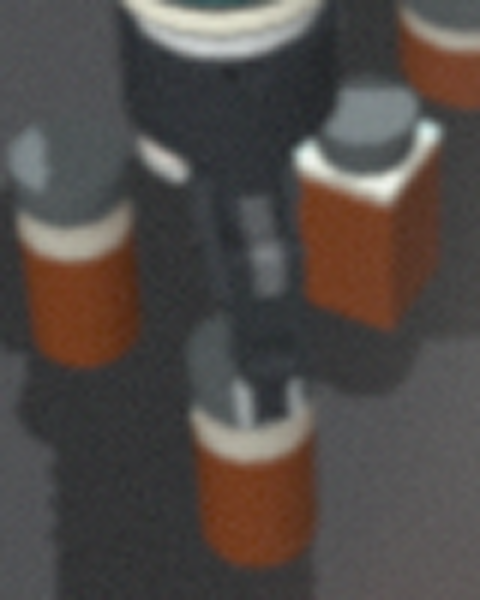

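The tip is still about 9.5 px (about 30 mm) higher than reported, laterally it is right, and there was no contact. I'll continue down another 25 mm, watching the force, and then close.

Request:
jog_arm(turn=[[0, 0, 0], [0, 0, 0], [0, 0, 0], [0, 0, 0]], delta_pos=[[0, 0, 0.006], [0, 0, 0.006], [0, 0, 0], [0, 0, 0]], gripper=[0.085, 0.085, 0.085, 0.085])

```text
time: 6.18
tool_pos: [0.6876, -0.0758, 0.0466]
tcp_rot: [-2.22, -2.22, 0.002]
wrist_force: [0.0, -1.0, 0.2]
width: 0.995
grip_force: 0.0
```

Request:
jog_arm(turn=[[0, 0, 0], [0, 0, 0], [0, 0, 0], [0, 0, 0], [0, 0, 0], [0, 0, 0], [0, 0, 0], [0, 0, 0], [0, 0, 0], [0, 0, 0]], delta_pos=[[0, 0, 0.006], [0, 0, 0.005], [0, 0, 0], [0, 0, 0], [0, 0, 0], [0, 0, 0], [0, 0, 0], [0, 0, 0], [0, 0, 0], [0, 0, 0]], gripper=[0.085, 0.085, 0.085, 0.042, 0.042, 0.042, 0.042, 0.042, 0.042, 0.042])

```text
time: 7.02
tool_pos: [0.6892, -0.076, 0.0374]
tcp_rot: [2.22, 2.221, 0.002]
wrist_force: [0.4, -0.2, 2.5]
width: 0.533
grip_force: 51.5
```

Gripped at 45.5 mm with 51 N. I'll lift and check.

Request:
jog_arm(turn=[[0, 0, 0], [0, 0, 0], [0, 0, 0], [0, 0, 0], [0, 0, 0], [0, 0, 0], [0, 0, 0], [0, 0, 0], [0, 0, 0], [0, 0, 0], [0, 0, 0], [0, 0, 0]], delta_pos=[[0, 0, -0.005], [0, 0, -0.01], [0, 0, -0.015], [0, 0, -0.015], [0, 0, -0.015], [0, 0, -0.015], [0, 0, -0.015], [0, 0, -0.015], [0, 0, -0.015], [0, 0, -0.01], [0, 0, 0], [0, 0, 0]], gripper=[0.042, 0.042, 0.042, 0.042, 0.042, 0.042, 0.042, 0.042, 0.042, 0.042, 0.042, 0.042])

```text
time: 8.02
tool_pos: [0.6891, -0.076, 0.1681]
tcp_rot: [2.22, 2.22, 0.002]
wrist_force: [-0.3, 0.6, -1.5]
width: 0.531
grip_force: 51.4
```

```bash
python3 - <<'E'
from h import *
a=snap("scene","scene5")[120:240,240:340]
cv2.imwrite("pics/v5.png",cv2.resize(a,None,fx=5,fy=5,interpolation=cv2.INTER_CUBIC))
s=read_state();p=s["tool_pos"];print(p,s["wrist_force"],s["width"])
for dx,dz in((.023,0.),(.023,.03),(0,.03),(.023,-.033),(.023,-.063)): print(dx,dz,(proj("scene",[p+[dx,0,dz]])-[240,120])*5)
E
```

```text
[ 0.68821904 -0.07585169  0.16665804] [ 0.4935534   0.32162938 -1.82816812] 0.5307661033803001
0.023 0.0 [[259.54629434 420.60028298]]
0.023 0.03 [[256.43290877 369.3276173 ]]
0 0.03 [[247.11857315 332.55346767]]
0.023 -0.033 [[262.83619291 474.7443669 ]]
0.023 -0.063 [[265.71128544 522.03190861]]
```

View pics/v5.png

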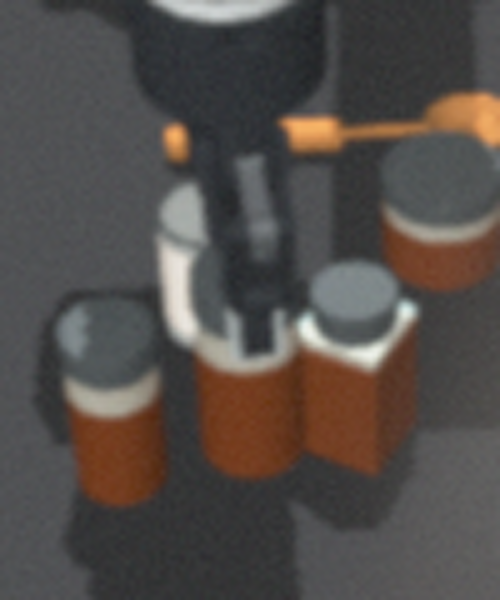

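The jar hangs straight in the gripper, with its bottom at about 0.13 m and weighing about 0.19 kg. Now I'll carry it to the back compartment at (0.568,-0.350).

Request:
jog_arm(turn=[[0, 0, 0], [0, 0, 0], [0, 0, 0], [0, 0, 0], [0, 0, 0], [0, 0, 0], [0, 0, 0], [0, 0, 0], [0, 0, 0], [0, 0, 0], [0, 0, 0], [0, 0, 0], [0, 0, 0], [0, 0, 0], [0, 0, 0], [0, 0, 0], [0, 0, 0], [0, 0, 0], [0, 0, 0], [0, 0, 0]], delta_pos=[[-0.007, -0.003, 0], [-0.014, -0.006, 0], [-0.018, -0.008, 0], [-0.019, -0.0085, 0], [-0.019, -0.0085, 0], [-0.019, -0.0085, 0], [-0.019, -0.0085, 0], [-0.019, -0.0085, 0], [-0.019, -0.0085, 0], [-0.019, -0.0085, 0], [-0.019, -0.0085, 0], [-0.019, -0.0085, 0], [-0.019, -0.0085, 0], [-0.018, -0.008, 0], [-0.014, -0.006, 0], [-0.01, -0.004, 0], [-0.003, -0.0015, 0], [0, 0, 0], [0, 0, 0], [0, 0, 0]], gripper=[0.042, 0.042, 0.042, 0.042, 0.042, 0.042, 0.042, 0.042, 0.042, 0.042, 0.042, 0.042, 0.042, 0.042, 0.042, 0.042, 0.042, 0.042, 0.042, 0.042])

```text
time: 9.73
tool_pos: [0.5673, -0.349, 0.1666]
tcp_rot: [-2.22, -2.222, -0.001]
wrist_force: [0.1, -0.4, -2.6]
width: 0.53
grip_force: 51.3
```

Request:
jog_arm(turn=[[0, 0, 0], [0, 0, 0], [0, 0, 0], [0, 0, 0], [0, 0, 0], [0, 0, 0], [0, 0, 0], [0, 0, 0], [0, 0, 0], [0, 0, 0], [0, 0, 0], [0, 0, 0], [0, 0, 0], [0, 0, 0]], delta_pos=[[0, 0, 0.008], [0, 0, 0.014], [0, 0, 0.014], [0, 0, 0.014], [0, 0, 0.014], [0, 0, 0.014], [0, 0, 0.012], [0, 0, 0.01], [0, 0, 0.007], [0, 0, 0.005], [0, 0, 0.003], [0, 0, 0.002], [0, 0, 0], [0, 0, 0]], gripper=[0.042, 0.042, 0.042, 0.042, 0.042, 0.042, 0.042, 0.042, 0.042, 0.042, 0.042, 0.042, 0.042, 0.042])

```text
time: 10.9
tool_pos: [0.5674, -0.3502, 0.0504]
tcp_rot: [2.221, 2.221, 0.0]
wrist_force: [-0.1, 0.1, -1.7]
width: 0.53
grip_force: 51.3
```

Request:
jog_arm(turn=[[0, 0, 0], [0, 0, 0], [0, 0, 0], [0, 0, 0]], delta_pos=[[0, 0, 0.0015], [0, 0, 0.0015], [0, 0, 0.001], [0, 0, 0]], gripper=[0.042, 0.042, 0.042, 0.042])

```text
time: 11.23
tool_pos: [0.5668, -0.3498, 0.0456]
tcp_rot: [-2.221, -2.221, 0.0]
wrist_force: [-0.3, -1.2, -1.3]
width: 0.53
grip_force: 51.3
```

Request:
jog_arm(turn=[[0, 0, 0], [0, 0, 0], [0, 0, 0]], delta_pos=[[0, 0, 0.001], [0, 0, 0.001], [0, 0, 0]], gripper=[0.042, 0.042, 0.042])

```text
time: 11.48
tool_pos: [0.5669, -0.3498, 0.0434]
tcp_rot: [-2.221, -2.221, -0.0]
wrist_force: [-0.3, -0.6, -1.9]
width: 0.531
grip_force: 51.4
```

Request:
jog_arm(turn=[[0, 0, 0], [0, 0, 0], [0, 0, 0]], delta_pos=[[0, 0, 0.001], [0, 0, 0.0005], [0, 0, 0]], gripper=[0.042, 0.042, 0.042])

```text
time: 11.73
tool_pos: [0.5671, -0.3502, 0.0433]
tcp_rot: [2.221, 2.221, -0.0]
wrist_force: [-1.7, 0.8, 4.5]
width: 0.531
grip_force: 51.7
```

Contact with the floor at 4.5 N. I'll release, rise, and go over to jar 2 at (0.5676,-0.1286).

Request:
jog_arm(turn=[[0, 0, 0], [0, 0, 0], [0, 0, 0], [0, 0, 0], [0, 0, 0], [0, 0, 0], [0, 0, 0], [0, 0, 0], [0, 0, 0], [0, 0, 0], [0, 0, 0], [0, 0, 0], [0, 0, 0], [0, 0, 0]], delta_pos=[[0, 0, 0], [0, 0, 0], [0, 0, 0], [0, 0, 0], [0, 0, 0], [0, 0, -0.005], [0, 0, -0.015], [0, 0, -0.02], [0, 0, -0.02], [0, 0, -0.02], [0, 0, -0.02], [0, 0, -0.015], [0, 0, -0.01], [0, 0, 0]], gripper=[0.075, 0.075, 0.075, 0.075, 0.075, 0.075, 0.075, 0.075, 0.075, 0.075, 0.075, 0.085, 0.085, 0.085])

```text
time: 12.9
tool_pos: [0.5686, -0.351, 0.1708]
tcp_rot: [2.217, 2.218, 0.002]
wrist_force: [1.1, -1.0, 0.7]
width: 0.998
grip_force: 0.0
```

Request:
jog_arm(turn=[[0, 0, 0], [0, 0, 0], [0, 0, 0], [0, 0, 0], [0, 0, 0], [0, 0, 0], [0, 0, 0], [0, 0, 0], [0, 0, 0], [0, 0, 0], [0, 0, 0], [0, 0, 0]], delta_pos=[[0.012, 0, 0], [0.025, 0, 0], [0.025, 0, 0], [0.025, 0, 0], [0.025, 0, 0], [0.025, 0, 0], [0.025, 0, 0], [0.025, 0, 0], [0.022, 0, 0], [0.012, 0, 0], [0, 0, 0], [0, 0, 0]], gripper=[0.085, 0.085, 0.085, 0.085, 0.085, 0.085, 0.085, 0.085, 0.085, 0.085, 0.085, 0.085])

```text
time: 13.9
tool_pos: [0.5662, -0.1283, 0.1662]
tcp_rot: [-2.219, -2.223, 0.002]
wrist_force: [-0.1, -0.4, 0.2]
width: 0.994
grip_force: 0.0
```

```bash
python3 - <<'E'
from h import *
a=snap("scene","scene6")[130:280,110:310]
cv2.imwrite("pics/v6.png",cv2.resize(a,None,fx=4,fy=4,interpolation=cv2.INTER_CUBIC))
s=read_state();p=s["tool_pos"];print(p,s["wrist_force"],s["width"])
E
```

```text
[ 0.56652702 -0.12914322  0.16647169] [ 0.77791001 -0.01494702 -0.38925058] 0.9955337378171814
```

View pics/v6.png

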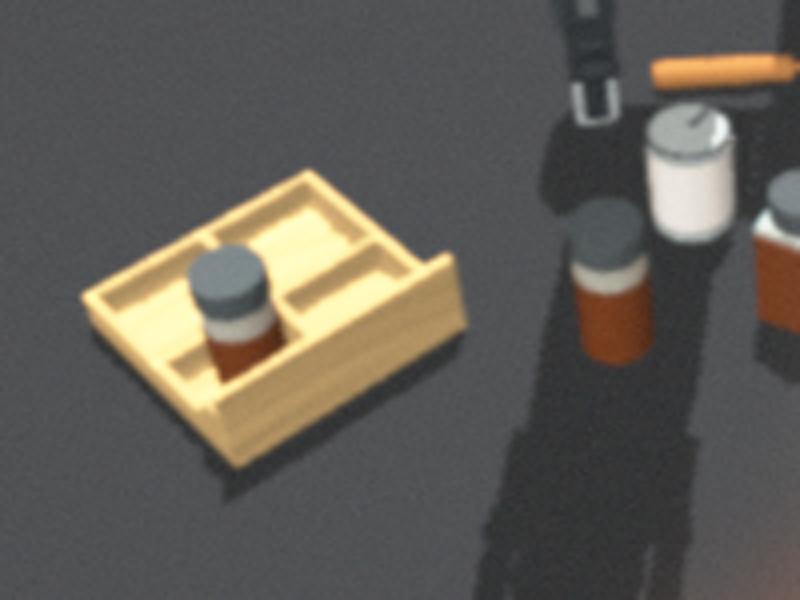

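Jar 1 stands upright in the back compartment, with its lid at crop (228,278). Now jar 2.

Request:
jog_arm(turn=[[0, 0, 0], [0, 0, 0], [0, 0, 0], [0, 0, 0], [0, 0, 0], [0, 0, 0], [0, 0, 0], [0, 0, 0], [0, 0, 0], [0, 0, 0], [0, 0, 0], [0, 0, 0], [0, 0, 0], [0, 0, 0], [0, 0, 0], [0, 0, 0], [0, 0, 0], [0, 0, 0]], delta_pos=[[0, 0.001, 0.01], [0, 0, 0.015], [0, 0, 0.015], [0, 0, 0.015], [0, 0, 0.015], [0, 0, 0.015], [0, 0, 0.015], [0, 0, 0.015], [0, 0, 0.008], [0, 0, 0.002], [0, 0, 0], [0, 0, 0], [0, 0, 0], [0, 0, 0], [0, 0, 0], [0, 0, 0], [0, 0, 0], [0, 0, 0]], gripper=[0.085, 0.085, 0.085, 0.085, 0.085, 0.085, 0.085, 0.085, 0.085, 0.085, 0.085, 0.042, 0.042, 0.042, 0.042, 0.042, 0.042, 0.042])

```text
time: 15.45
tool_pos: [0.5693, -0.1293, 0.0438]
tcp_rot: [2.219, 2.22, 0.002]
wrist_force: [0.6, -0.8, 6.0]
width: 0.528
grip_force: 51.8
```

Request:
jog_arm(turn=[[0, 0, 0], [0, 0, 0], [0, 0, 0], [0, 0, 0], [0, 0, 0], [0, 0, 0], [0, 0, 0], [0, 0, 0], [0, 0, 0], [0, 0, 0], [0, 0, 0]], delta_pos=[[0, 0, -0.005], [0, 0, -0.01], [0, 0, -0.015], [0, 0, -0.015], [0, 0, -0.015], [0, 0, -0.015], [0, 0, -0.015], [0, 0, -0.015], [0, 0, -0.015], [0, 0, -0.005], [0, 0, 0]], gripper=[0.042, 0.042, 0.042, 0.042, 0.042, 0.042, 0.042, 0.042, 0.042, 0.042, 0.042])

```text
time: 16.37
tool_pos: [0.5689, -0.1291, 0.1692]
tcp_rot: [2.219, 2.22, 0.003]
wrist_force: [-0.3, -0.1, -1.3]
width: 0.527
grip_force: 51.3
```

Request:
jog_arm(turn=[[0, 0, 0], [0, 0, 0], [0, 0, 0], [0, 0, 0], [0, 0, 0], [0, 0, 0], [0, 0, 0], [0, 0, 0], [0, 0, 0], [0, 0, 0], [0, 0, 0], [0, 0, 0], [0, 0, 0], [0, 0, 0]], delta_pos=[[-0.006, -0.002, 0], [-0.012, -0.004, 0], [-0.016, -0.005, 0], [-0.016, -0.005, 0], [-0.016, -0.005, 0], [-0.016, -0.005, 0], [-0.016, -0.005, 0], [-0.016, -0.005, 0], [-0.016, -0.004, 0], [-0.012, -0.003, 0], [-0.007, -0.001, 0], [-0.003, 0, 0], [0, 0, 0], [0, 0, 0]], gripper=[0.042, 0.042, 0.042, 0.042, 0.042, 0.042, 0.042, 0.042, 0.042, 0.042, 0.042, 0.042, 0.042, 0.042])

```text
time: 17.53
tool_pos: [0.5239, -0.2805, 0.1669]
tcp_rot: [-2.221, -2.221, -0.0]
wrist_force: [0.2, -0.1, -1.3]
width: 0.527
grip_force: 51.3
```

Request:
jog_arm(turn=[[0, 0, 0], [0, 0, 0], [0, 0, 0], [0, 0, 0], [0, 0, 0], [0, 0, 0], [0, 0, 0], [0, 0, 0], [0, 0, 0], [0, 0, 0], [0, 0, 0], [0, 0, 0], [0, 0, 0], [0, 0, 0]], delta_pos=[[0, 0, 0.008], [0, 0, 0.014], [0, 0, 0.014], [0, 0, 0.014], [0, 0, 0.014], [0, 0, 0.014], [0, 0, 0.012], [0, 0, 0.01], [0, 0, 0.007], [0, 0, 0.005], [0, 0, 0.003], [0, 0, 0.001], [0, 0, 0], [0, 0, 0]], gripper=[0.042, 0.042, 0.042, 0.042, 0.042, 0.042, 0.042, 0.042, 0.042, 0.042, 0.042, 0.042, 0.042, 0.042])

```text
time: 18.7
tool_pos: [0.5244, -0.2812, 0.0519]
tcp_rot: [2.221, 2.22, 0.001]
wrist_force: [0.1, 0.1, -1.4]
width: 0.533
grip_force: 51.3
```

Request:
jog_arm(turn=[[0, 0, 0], [0, 0, 0], [0, 0, 0], [0, 0, 0]], delta_pos=[[0, 0, 0.001], [0, 0, 0.001], [0, 0, 0.001], [0, 0, 0]], gripper=[0.042, 0.042, 0.042, 0.042])

```text
time: 19.03
tool_pos: [0.5245, -0.2814, 0.0498]
tcp_rot: [2.22, 2.22, 0.0]
wrist_force: [-1.6, 0.4, 5.1]
width: 0.526
grip_force: 52.0
```

Request:
jog_arm(turn=[[0, 0, 0], [0, 0, 0], [0, 0, 0], [0, 0, 0], [0, 0, 0], [0, 0, 0], [0, 0, 0], [0, 0, 0], [0, 0, 0], [0, 0, 0], [0, 0, 0], [0, 0, 0], [0, 0, 0], [0, 0, 0]], delta_pos=[[0, 0, 0], [0, 0, 0], [0, 0, 0], [0, 0, 0], [0, 0, 0], [0, 0, -0.005], [0, 0, -0.015], [0, 0, -0.02], [0, 0, -0.02], [0, 0, -0.02], [0, 0, -0.02], [0, 0, -0.015], [0, 0, -0.005], [0, 0, 0]], gripper=[0.075, 0.075, 0.075, 0.075, 0.075, 0.075, 0.075, 0.075, 0.075, 0.075, 0.075, 0.085, 0.085, 0.085])

```text
time: 20.2
tool_pos: [0.5251, -0.2816, 0.1704]
tcp_rot: [2.219, 2.219, 0.002]
wrist_force: [1.0, -0.8, -0.2]
width: 0.998
grip_force: 0.0
```

Request:
jog_arm(turn=[[0, 0, 0], [0, 0, 0], [0, 0, 0], [0, 0, 0], [0, 0, 0], [0, 0, 0], [0, 0, 0], [0, 0, 0], [0, 0, 0], [0, 0, 0], [0, 0, 0], [0, 0, 0], [0, 0, 0]], delta_pos=[[0.012, -0.003, 0], [0.025, -0.007, 0], [0.025, -0.007, 0], [0.025, -0.007, 0], [0.025, -0.007, 0], [0.025, -0.007, 0], [0.025, -0.007, 0], [0.025, -0.007, 0], [0.018, -0.005, 0], [0.008, -0.003, 0], [0.005, -0.001, 0], [0, 0, 0], [0, 0, 0]], gripper=[0.085, 0.085, 0.085, 0.085, 0.085, 0.085, 0.085, 0.085, 0.085, 0.085, 0.085, 0.085, 0.085])

```text
time: 21.28
tool_pos: [0.4628, -0.0631, 0.1678]
tcp_rot: [-2.221, -2.222, 0.001]
wrist_force: [0.2, -0.2, 1.2]
width: 0.994
grip_force: 0.0
```

```bash
python3 - <<'E'
from h import *
a=snap("scene","scene7")[120:255,120:320]
cv2.imwrite("pics/v7.png",cv2.resize(a,None,fx=4,fy=4,interpolation=cv2.INTER_CUBIC))
s=read_state();p=s["tool_pos"];print(p,s["wrist_force"],s["width"])
E
```

```text
[ 0.46302606 -0.0634744   0.16791137] [-0.42825184  0.16333511  0.27982629] 0.9945642811949845
```

View pics/v7.png

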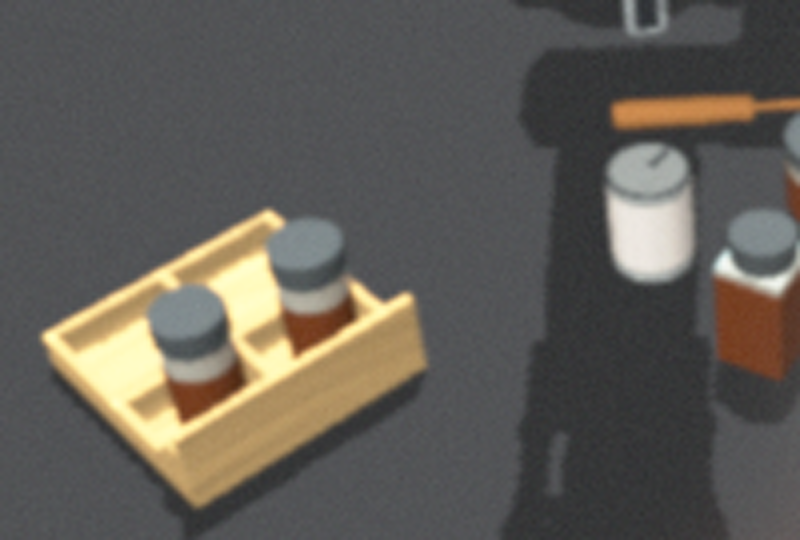

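Both jars stand upright in the back row. The gripper is now over the tin at (0.463,-0.0635). I'll go down to a tool height of 0.014 in two stages.

Request:
jog_arm(turn=[[0, 0, 0], [0, 0, 0], [0, 0, 0], [0, 0, 0], [0, 0, 0], [0, 0, 0], [0, 0, 0], [0, 0, 0], [0, 0, 0], [0, 0, 0], [0, 0, 0]], delta_pos=[[0, 0, 0.01], [0, 0, 0.017], [0, 0, 0.017], [0, 0, 0.017], [0, 0, 0.017], [0, 0, 0.017], [0, 0, 0.017], [0, 0, 0.012], [0, 0, 0.008], [0, 0, 0], [0, 0, 0]], gripper=[0.085, 0.085, 0.085, 0.085, 0.085, 0.085, 0.085, 0.085, 0.085, 0.085, 0.085])

```text
time: 22.25
tool_pos: [0.4626, -0.0633, 0.0356]
tcp_rot: [-2.222, -2.22, 0.001]
wrist_force: [-0.3, 0.2, 0.4]
width: 0.994
grip_force: 0.0
```

Request:
jog_arm(turn=[[0, 0, 0], [0, 0, 0], [0, 0, 0], [0, 0, 0], [0, 0, 0], [0, 0, 0], [0, 0, 0], [0, 0, 0], [0, 0, 0], [0, 0, 0], [0, 0, 0], [0, 0, 0]], delta_pos=[[0, 0, 0.007], [0, 0, 0.007], [0, 0, 0.006], [0, 0, 0.002], [0, 0, 0], [0, 0, 0], [0, 0, 0], [0, 0, 0], [0, 0, 0], [0, 0, 0], [0, 0, 0], [0, 0, 0]], gripper=[0.085, 0.085, 0.085, 0.085, 0.085, 0.049, 0.049, 0.049, 0.049, 0.049, 0.049, 0.049])

```text
time: 23.25
tool_pos: [0.4637, -0.063, 0.0149]
tcp_rot: [2.221, 2.221, 0.001]
wrist_force: [-0.1, 0.5, 4.2]
width: 0.612
grip_force: 52.2
```

Request:
jog_arm(turn=[[0, 0, 0], [0, 0, 0], [0, 0, 0], [0, 0, 0], [0, 0, 0], [0, 0, 0], [0, 0, 0], [0, 0, 0], [0, 0, 0], [0, 0, 0]], delta_pos=[[0, 0, -0.005], [0, 0, -0.01], [0, 0, -0.015], [0, 0, -0.02], [0, 0, -0.02], [0, 0, -0.02], [0, 0, -0.015], [0, 0, -0.01], [0, 0, -0.005], [0, 0, 0]], gripper=[0.049, 0.049, 0.049, 0.049, 0.049, 0.049, 0.049, 0.049, 0.049, 0.049])

```text
time: 24.08
tool_pos: [0.4635, -0.063, 0.1353]
tcp_rot: [2.22, 2.22, 0.002]
wrist_force: [0.3, 0.2, -2.5]
width: 0.615
grip_force: 52.9
```

Request:
jog_arm(turn=[[0, 0, 0], [0, 0, 0], [0, 0, 0], [0, 0, 0], [0, 0, 0], [0, 0, 0], [0, 0, 0], [0, 0, 0], [0, 0, 0], [0, 0, 0], [0, 0, 0], [0, 0, 0], [0, 0, 0], [0, 0, 0], [0, 0, 0], [0, 0, 0], [0, 0, 0], [0, 0, 0]], delta_pos=[[-0.007, -0.001, 0], [-0.014, -0.001, 0], [-0.019, -0.001, 0], [-0.019, -0.001, 0], [-0.019, -0.001, 0], [-0.019, -0.001, 0], [-0.019, -0.001, 0], [-0.019, -0.001, 0], [-0.019, -0.001, 0], [-0.019, 0, 0], [-0.019, 0, 0], [-0.019, 0, 0], [-0.018, 0, 0], [-0.015, 0, 0], [-0.011, 0, 0], [-0.006, 0, 0], [0, 0, 0], [0, 0, 0]], gripper=[0.049, 0.049, 0.049, 0.049, 0.049, 0.049, 0.049, 0.049, 0.049, 0.049, 0.049, 0.049, 0.049, 0.049, 0.049, 0.049, 0.049, 0.049])

```text
time: 25.58
tool_pos: [0.4536, -0.3235, 0.1337]
tcp_rot: [-2.221, -2.22, -0.0]
wrist_force: [-0.5, 0.7, -1.7]
width: 0.614
grip_force: 52.9
```

Request:
jog_arm(turn=[[0, 0, 0], [0, 0, 0], [0, 0, 0], [0, 0, 0], [0, 0, 0], [0, 0, 0], [0, 0, 0], [0, 0, 0], [0, 0, 0], [0, 0, 0], [0, 0, 0], [0, 0, 0], [0, 0, 0]], delta_pos=[[0, 0.001, 0.008], [0, 0, 0.014], [0, 0, 0.014], [0, 0, 0.014], [0, 0, 0.014], [0, 0, 0.014], [0, 0, 0.012], [0, 0, 0.01], [0, 0, 0.005], [0, 0, 0.003], [0, 0, 0.001], [0, 0, 0], [0, 0, 0]], gripper=[0.049, 0.049, 0.049, 0.049, 0.049, 0.049, 0.049, 0.049, 0.049, 0.049, 0.049, 0.049, 0.049])

```text
time: 26.67
tool_pos: [0.4555, -0.3244, 0.0259]
tcp_rot: [2.221, 2.22, 0.0]
wrist_force: [0.3, 0.5, -1.9]
width: 0.611
grip_force: 52.9
```

Request:
jog_arm(turn=[[0, 0, 0], [0, 0, 0], [0, 0, 0], [0, 0, 0]], delta_pos=[[0, 0, 0.001], [0, 0, 0.001], [0, 0, 0.001], [0, 0, 0]], gripper=[0.049, 0.049, 0.049, 0.049])

```text
time: 27.0
tool_pos: [0.4549, -0.3239, 0.0222]
tcp_rot: [2.221, 2.221, 0.0]
wrist_force: [-1.0, 0.9, -2.4]
width: 0.614
grip_force: 52.9
```

Request:
jog_arm(turn=[[0, 0, 0], [0, 0, 0], [0, 0, 0], [0, 0, 0]], delta_pos=[[0, 0, 0.001], [0, 0, 0.001], [0, 0, 0], [0, 0, 0]], gripper=[0.049, 0.049, 0.049, 0.049])

```text
time: 27.33
tool_pos: [0.4551, -0.3242, 0.021]
tcp_rot: [2.221, 2.221, -0.0]
wrist_force: [-2.4, 0.6, 4.7]
width: 0.612
grip_force: 53.4
```

Request:
jog_arm(turn=[[0, 0, 0], [0, 0, 0], [0, 0, 0], [0, 0, 0], [0, 0, 0], [0, 0, 0], [0, 0, 0], [0, 0, 0], [0, 0, 0], [0, 0, 0], [0, 0, 0], [0, 0, 0], [0, 0, 0], [0, 0, 0]], delta_pos=[[0, 0, 0], [0, 0, 0], [0, 0, 0], [0, 0, 0], [0, 0, 0], [0, 0, -0.005], [0, 0, -0.015], [0, 0, -0.02], [0, 0, -0.025], [0, 0, -0.025], [0, 0, -0.025], [0, 0, -0.02], [0, 0, -0.015], [0, 0, 0]], gripper=[0.072, 0.072, 0.072, 0.072, 0.072, 0.072, 0.072, 0.072, 0.072, 0.072, 0.085, 0.085, 0.085, 0.085])

```text
time: 28.5
tool_pos: [0.4573, -0.3257, 0.175]
tcp_rot: [2.216, 2.216, 0.002]
wrist_force: [1.0, -0.9, 0.7]
width: 1.0
grip_force: 0.0
```

Request:
jog_arm(turn=[[0, 0, 0], [0, 0, 0], [0, 0, 0], [0, 0, 0], [0, 0, 0], [0, 0, 0], [0, 0, 0], [0, 0, 0], [0, 0, 0], [0, 0, 0], [0, 0, 0], [0, 0, 0], [0, 0, 0], [0, 0, 0], [0, 0, 0], [0, 0, 0], [0, 0, 0], [0, 0, 0], [0, 0, 0]], delta_pos=[[0.012, 0.007, 0], [0.022, 0.012, 0], [0.028, 0.016, 0], [0.028, 0.016, 0], [0.028, 0.016, 0], [0.028, 0.016, 0], [0.028, 0.016, 0], [0.028, 0.016, 0], [0.028, 0.016, 0], [0.028, 0.016, 0], [0.028, 0.016, 0], [0.028, 0.016, 0], [0.028, 0.016, 0], [0.022, 0.012, 0], [0.015, 0.009, 0], [0.011, 0.006, 0], [0.004, 0.002, 0], [0, 0, 0], [0, 0, 0]], gripper=[0.085, 0.085, 0.085, 0.085, 0.085, 0.085, 0.085, 0.085, 0.085, 0.085, 0.085, 0.085, 0.085, 0.085, 0.085, 0.085, 0.085, 0.085, 0.085])

```text
time: 30.08
tool_pos: [0.6783, 0.0693, 0.1697]
tcp_rot: [-2.222, -2.221, 0.002]
wrist_force: [0.0, 0.9, -0.2]
width: 0.996
grip_force: 0.0
```

```bash
python3 - <<'E'
from h import *
a=snap("scene","scene8")[120:270,120:420]
cv2.imwrite("pics/v8.png",cv2.resize(a,None,fx=2.66,fy=2.66,interpolation=cv2.INTER_CUBIC))
s=read_state();p=s["tool_pos"];print(p,s["wrist_force"],s["width"])
E
```

```text
[0.6783353  0.0689795  0.16994991] [0.74460013 0.31579236 0.16143896] 0.9928257773971572
```

View pics/v8.png

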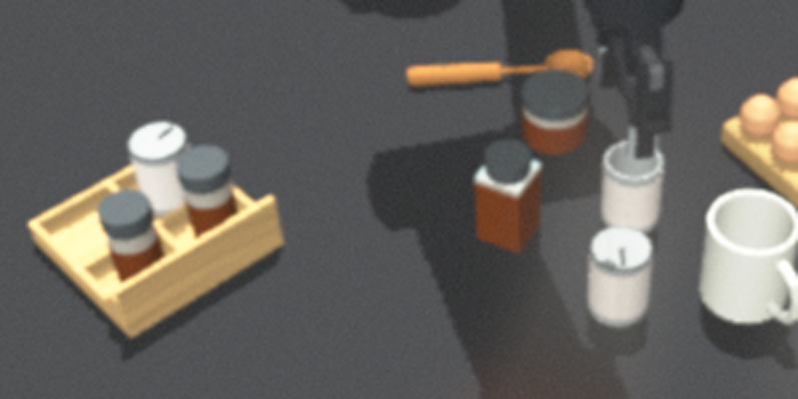

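The first tin sits upright in its front compartment. The last sealed tin is at crop (620,250), with the gripper above it.

Request:
jog_arm(turn=[[0, 0, 0], [0, 0, 0], [0, 0, 0], [0, 0, 0], [0, 0, 0], [0, 0, 0], [0, 0, 0], [0, 0, 0], [0, 0, 0], [0, 0, 0], [0, 0, 0]], delta_pos=[[0.001, 0.001, 0.01], [0, 0, 0.017], [0, 0, 0.017], [0, 0, 0.017], [0, 0, 0.017], [0, 0, 0.017], [0, 0, 0.017], [0, 0, 0.012], [0, 0, 0.008], [0, 0, 0.002], [0, 0, 0]], gripper=[0.085, 0.085, 0.085, 0.085, 0.085, 0.085, 0.085, 0.085, 0.085, 0.085, 0.085])

```text
time: 31.05
tool_pos: [0.6794, 0.0707, 0.0355]
tcp_rot: [-2.222, -2.22, 0.001]
wrist_force: [0.0, -0.3, -0.4]
width: 0.993
grip_force: 0.0
```

Request:
jog_arm(turn=[[0, 0, 0], [0, 0, 0], [0, 0, 0], [0, 0, 0], [0, 0, 0], [0, 0, 0], [0, 0, 0], [0, 0, 0], [0, 0, 0], [0, 0, 0], [0, 0, 0], [0, 0, 0]], delta_pos=[[0, 0, 0.007], [0, 0, 0.007], [0, 0, 0.006], [0, 0, 0.002], [0, 0, 0], [0, 0, 0], [0, 0, 0], [0, 0, 0], [0, 0, 0], [0, 0, 0], [0, 0, 0], [0, 0, 0]], gripper=[0.085, 0.085, 0.085, 0.085, 0.085, 0.049, 0.049, 0.049, 0.049, 0.049, 0.049, 0.049])

```text
time: 32.05
tool_pos: [0.6808, 0.0712, 0.0151]
tcp_rot: [2.221, 2.221, 0.002]
wrist_force: [1.4, -0.2, 3.8]
width: 0.614
grip_force: 53.1
```

Request:
jog_arm(turn=[[0, 0, 0], [0, 0, 0], [0, 0, 0], [0, 0, 0], [0, 0, 0], [0, 0, 0], [0, 0, 0], [0, 0, 0], [0, 0, 0], [0, 0, 0], [0, 0, 0], [0, 0, 0]], delta_pos=[[0, 0, -0.005], [0, 0, -0.01], [0, 0, -0.015], [0, 0, -0.02], [0, 0, -0.02], [0, 0, -0.02], [0, 0, -0.02], [0, 0, -0.015], [0, 0, -0.015], [0, 0, -0.01], [0, 0, 0], [0, 0, 0]], gripper=[0.049, 0.049, 0.049, 0.049, 0.049, 0.049, 0.049, 0.049, 0.049, 0.049, 0.049, 0.049])

```text
time: 33.05
tool_pos: [0.6803, 0.0712, 0.1653]
tcp_rot: [2.221, 2.221, 0.002]
wrist_force: [-0.2, -0.4, -2.6]
width: 0.611
grip_force: 52.7
```

Request:
jog_arm(turn=[[0, 0, 0], [0, 0, 0], [0, 0, 0], [0, 0, 0], [0, 0, 0], [0, 0, 0], [0, 0, 0], [0, 0, 0], [0, 0, 0], [0, 0, 0], [0, 0, 0], [0, 0, 0], [0, 0, 0], [0, 0, 0], [0, 0, 0], [0, 0, 0], [0, 0, 0], [0, 0, 0], [0, 0, 0], [0, 0, 0]], delta_pos=[[-0.008, -0.003, 0], [-0.016, -0.006, 0], [-0.024, -0.009, 0], [-0.028, -0.011, 0], [-0.03, -0.012, 0], [-0.03, -0.012, 0], [-0.03, -0.012, 0], [-0.03, -0.012, 0], [-0.03, -0.012, 0], [-0.03, -0.012, 0], [-0.03, -0.012, 0], [-0.03, -0.012, 0], [-0.03, -0.012, 0], [-0.03, -0.012, 0], [-0.028, -0.011, 0], [-0.024, -0.009, 0], [-0.02, -0.007, 0], [-0.011, -0.004, 0], [-0.005, -0.001, 0], [0, 0, 0]], gripper=[0.049, 0.049, 0.049, 0.049, 0.049, 0.049, 0.049, 0.049, 0.049, 0.049, 0.049, 0.049, 0.049, 0.049, 0.049, 0.049, 0.049, 0.049, 0.049, 0.049])

```text
time: 34.72
tool_pos: [0.4976, -0.3936, 0.1633]
tcp_rot: [-2.223, -2.218, 0.0]
wrist_force: [0.2, 0.1, -2.0]
width: 0.612
grip_force: 52.8
```

Request:
jog_arm(turn=[[0, 0, 0], [0, 0, 0], [0, 0, 0]], delta_pos=[[0, 0, 0], [0, 0, 0], [0, 0, 0]], gripper=[0.049, 0.049, 0.049])

```text
time: 34.97
tool_pos: [0.4994, -0.3916, 0.1641]
tcp_rot: [-2.219, -2.223, -0.0]
wrist_force: [0.1, -0.4, -2.6]
width: 0.617
grip_force: 52.8
```

Request:
jog_arm(turn=[[0, 0, 0], [0, 0, 0], [0, 0, 0], [0, 0, 0], [0, 0, 0], [0, 0, 0], [0, 0, 0], [0, 0, 0], [0, 0, 0], [0, 0, 0], [0, 0, 0], [0, 0, 0], [0, 0, 0], [0, 0, 0], [0, 0, 0]], delta_pos=[[-0.001, 0, 0.008], [0, 0, 0.014], [0, 0, 0.014], [0, 0, 0.014], [0, 0, 0.014], [0, 0, 0.014], [0, 0, 0.014], [0, 0, 0.014], [0, 0, 0.012], [0, 0, 0.01], [0, 0, 0.006], [0, 0, 0.003], [0, 0, 0.002], [0, 0, 0], [0, 0, 0]], gripper=[0.049, 0.049, 0.049, 0.049, 0.049, 0.049, 0.049, 0.049, 0.049, 0.049, 0.049, 0.049, 0.049, 0.049, 0.049])

```text
time: 36.22
tool_pos: [0.4995, -0.3944, 0.026]
tcp_rot: [2.22, 2.22, 0.0]
wrist_force: [-0.3, 0.1, -2.3]
width: 0.611
grip_force: 52.8
```

Request:
jog_arm(turn=[[0, 0, 0], [0, 0, 0], [0, 0, 0], [0, 0, 0]], delta_pos=[[0, 0, 0.001], [0, 0, 0.001], [0, 0, 0.001], [0, 0, 0]], gripper=[0.049, 0.049, 0.049, 0.049])

```text
time: 36.55
tool_pos: [0.4989, -0.3938, 0.0222]
tcp_rot: [2.221, 2.221, 0.0]
wrist_force: [-0.6, -0.1, -2.9]
width: 0.612
grip_force: 52.8
```

Request:
jog_arm(turn=[[0, 0, 0], [0, 0, 0], [0, 0, 0], [0, 0, 0]], delta_pos=[[0, 0, 0.001], [0, 0, 0.001], [0, 0, 0], [0, 0, 0]], gripper=[0.049, 0.049, 0.049, 0.049])

```text
time: 36.88
tool_pos: [0.4991, -0.394, 0.021]
tcp_rot: [2.221, 2.221, -0.0]
wrist_force: [-1.3, 0.9, 3.8]
width: 0.615
grip_force: 53.4
```

Request:
jog_arm(turn=[[0, 0, 0], [0, 0, 0], [0, 0, 0], [0, 0, 0], [0, 0, 0], [0, 0, 0], [0, 0, 0], [0, 0, 0], [0, 0, 0], [0, 0, 0], [0, 0, 0], [0, 0, 0], [0, 0, 0], [0, 0, 0], [0, 0, 0], [0, 0, 0], [0, 0, 0], [0, 0, 0], [0, 0, 0], [0, 0, 0]], delta_pos=[[0, 0, 0], [0, 0, 0], [0, 0, 0], [0, 0, 0], [0, 0, 0], [0, 0, -0.005], [0, 0, -0.015], [0, 0, -0.02], [0, 0, -0.025], [0, 0, -0.025], [0, 0, -0.025], [0, 0, -0.02], [0, 0, -0.015], [-0.02, -0.015, 0], [-0.03, -0.02, 0], [-0.03, -0.02, 0], [-0.03, -0.02, 0], [-0.03, -0.02, 0], [-0.02, -0.01, 0], [0, 0, 0]], gripper=[0.072, 0.072, 0.072, 0.072, 0.072, 0.072, 0.072, 0.072, 0.072, 0.072, 0.072, 0.072, 0.072, 0.072, 0.072, 0.072, 0.072, 0.072, 0.072, 0.072])

```text
time: 38.55
tool_pos: [0.391, -0.5581, 0.1705]
tcp_rot: [2.225, 2.216, -0.004]
wrist_force: [-0.2, -0.5, 1.5]
width: 0.845
grip_force: 0.0
```

```bash
python3 - <<'E'
from h import *
a=cv2.resize(snap("scene","scene9")[120:270,120:420],None,fx=2.66,fy=2.66);b=cv2.resize(snap("top","top9")[170:300,420:560],None,fx=1.53,fy=1.53)
o=np.zeros((600,a.shape[1],3),np.uint8);o[:a.shape[0]]=a;o[a.shape[0]:a.shape[0]+b.shape[0],:b.shape[1]]=b
cv2.imwrite("pics/v9.png",o)
E
```

```text
(no output)
```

View pics/v9.png

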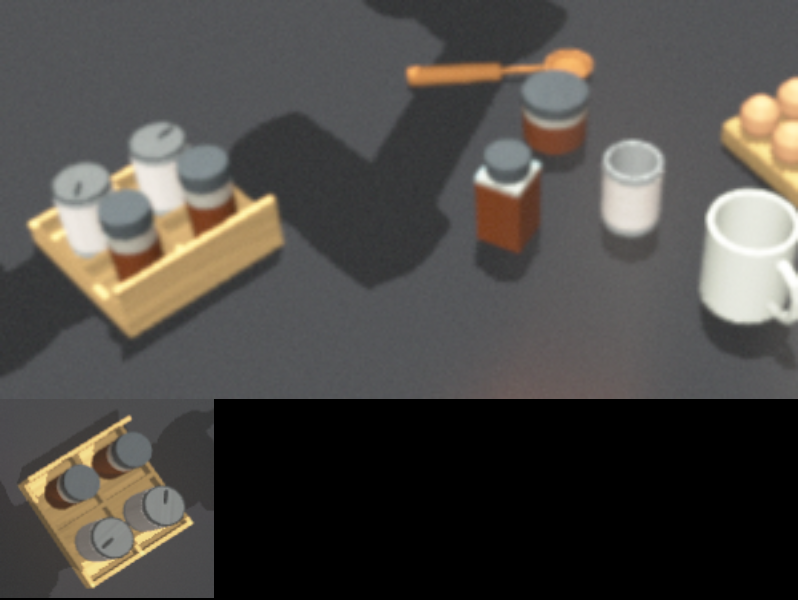

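All four stand upright, one in each compartment. The look-alikes, the mug and the eggs are where they were.

```bash
python3 -c "
from workcell import ticket
print(ticket.finish_job())"
```

```text
the job is handed in; nothing more can be done
None
```

The job is handed in: the last pictures show both spice jars upright in the back compartments and one sealed tin upright in each front compartment, and the other items look unmoved.

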